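# Tip the chips into the inspection dish and hold focus at the third click

### The arm

A 6-joint arm with a two-finger parallel gripper is mounted at the origin on the work surface. World frame = base frame: x ahead of the robot, y to its left, z up, the work surface at z = 0. Lengths are in m, angles in rad, forces in N, time in s.
With the tool pointing down it reaches from about 0.35 to 0.975 m from the base axis. Payload 4.9 kg.
Tool frame: the origin (TCP) lies between the finger pads; the fingertips stand 22 mm ahead of it and the grasp point (between the pads) lies 3 mm ahead of it; z points along the fingers, y is the line along which they close (so a half turn about z gives the same grasp; the last joint's range is limited). The gripper opens to 85 mm and grips with 20 to 120 N. Pads are 22 mm wide; open, the fingers measure 114 mm over their backs; the gripper's body (76 mm by 85 mm) begins 54 mm behind the grasp point. The pads swing forward as they close: fully open they stand 13 mm farther back than shut.
Start: joints at [-0.119, 0.053, 1.613, -0, 1.476, -0.119], TCP at [0.625, 0, 0.253] pointing down, gripper open.
Joint ranges: [-3.01, 3.01], [-1.01, 2.22], [0.06, 2.58], [-1.02, 4.17], [0.09, 2.62], [-3.14, 3.14]. Speed limits (rad/s): [2.57, 2.57, 3.14, 3.14, 3.14, 3.14].

### API

Orientations are given as a unit quaternion [w, x, y, z].
In Python, from plant import state, grab_frame, get_calibration, job_done, recognise, regions_of gives the robot as it stands.
- The arm moves only by the tool apply_moves, never from a script. Its argument "targets" is a list of rows, each an object with "translation": the shift along the tool's x, y, z normalised to -1 to 1, where 1 is 100 mm, a list of three; "twist": the turn about the tool's z normalised to -1 to 1, where 1 is 0.1 rad; "hand": the opening, from 0 (shut) to 1 (fully open). A call has 1 to 8 rows; each row shifts and turns the commanded pose from where the row before left it, along the tool's axes as they then stand; what a row does not reach is not made up. A row lasts 1/10 s, in which the tool goes at most 50 mm and 8.59 degrees, less where a joint would pass 70% of its speed; a pose out of reach is approached as far as the arm can. A call with a number of a shift or a turn outside -1 to 1 is refused whole. A call with a gripper value outside its range is refused whole. The fingers move at their own pace and stop on an object; the grip force is fixed at half the most. Time passes only in rows, so rows that do not move let the fingers close. It gives the time, the measured TCP pose, the force, the opening and the grip force at its end, in the units of the state.
- state(): the state, without advancing time (a new reading comes with each control period).
- grab_frame(name): name is "scene" or "side" or "wrist"; returns the picture (384x512x3 uint8, red, green, blue); there is no depth.
- get_calibration(name): a dict with "camera_matrix" (3x3 intrinsics, pixels), "D" ([k1, k2, p1, p2, k3] as OpenCV has them; the pictures are not rectified), "pose" (4x4, takes a point from camera to world coordinates). Camera axes: x right, y up, looking along -z (the intrinsics and any distortion apply to the point x, -y, -z); pixel columns grow to the right and rows downward; lengths in m; the calibration is good to about 2 mm. A picture is of the moment at which its call begins: read the wrist's pose just before it. get_calibration takes no time and is no camera call; for the wrist camera it gives the pose at the moment of the call.
- job_done(): hands the job in; it is judged then, once.
Trained networks look in the newest picture that a camera, given by its name, has taken for a name from the list of things; names that differ only in an ending like _2 or _b are one class to them, and where a whole thing is asked for, a point or a joint stands for the part that bears it (a point fixed in the world has none). Each returns a list of dicts, best first, with "score" (0 to 1); they miss things now and then, are a little off and sometimes report something else, mostly with a low value. They report only what shows in the picture. A call takes as long as a camera call.
- recognise(camera, query): "point" ([x, y, z] in m, in world coordinates, good to about 4 mm: the middle of the surface that is visible of it).
- regions_of(camera, query): "pixels" (384x512 bool, what is visible of it).
The state is a dict: "time": time; "joint_pos": joint angles; "joint_vel": joint speeds; "joint_efforts": joint torques, N m; "tool_pos": TCP position; "tool_rot": TCP orientation; "contact_force": force on the tool from outside, world axes, zero at the start; "ft_torque": the same for the moment, N m; "gripper_width": opening from 0.0 (shut) to 1.0 (fully open); "grasp_force": force on a finger pad.
Only numpy, scipy, OpenCV 4.12 (cv2) and the standard library are available. Lean on these libraries where they do the work, as an engineer would, in place of code of your own. Each camera call takes 0.05 s, during which the arm holds its last target. There are 200 camera calls.

### The job

Lift the tray by its orange handle so that all four chips slide off into the clear dish, without touching the chips, then lower the tray level again. Then swing the red-knobbed focus lever from home by exactly three clicks, into its third notch and never past the pin to the fourth, and finish still holding the lever there with the fingers against its spring. Leave the other things on the bench where they are.

Things in the scene. Friction and masses are not known exactly. Their poses are not given: they have to be found in the camera images.
- station: the loading station, fixed to the bench: grey base 300 x 150 mm with a hinged aluminium tipping tray on its -x half and a clear open dish on its +x half. Origin at bench height straight below the tray's hinge line; its x axis points from the tray to the dish, y runs along the hinge
- tray (a joint): tilt of the tray about its hinge, rad: 0 level on its rests, growing as the handle end is lifted, stop at 1.1. The hinge is at the dish end, so a lifted tray slopes down into the dish. Light damping; falls back to 0 when let go; tray about 0.22 kg. The chips slide off somewhere between 0.5 and 1.0 rad
- tray_hinge (a point): point in the middle of the tray's hinge line, 60 mm above the bench; its axes are those of the station (y along the hinge)
- tray_handle (a point): centre of the orange handle bar at the tray's free end: round, 10 mm in diameter, 98 mm long, parallel to the hinge, on two thin rods 90 mm apart; tray level: 95 mm above the bench, 185 mm from the hinge line on the -x side, 35 mm above the hinge. The tray's end wall is 39 mm away, its top 21 mm below the bar's centre. A held bar can turn between the fingers
- dish_floor (a point): centre of the inner floor of the clear dish, 14 mm above the bench; axes of the station. Inside 120 mm along x, 116 mm along y; walls 30 mm above this floor, the far one 60 mm
- chip1: white ceramic chip carrier with a gold lid, 20 x 20 x 9 mm, about 14 g, starts flat on the tray; origin at the centre of its underside
- chip2: white ceramic chip carrier with a gold lid, 20 x 20 x 9 mm, about 14 g, starts flat on the tray; origin at the centre of its underside
- chip3: white ceramic chip carrier with a gold lid, 20 x 20 x 9 mm, about 14 g, starts flat on the tray; origin at the centre of its underside
- chip4: white ceramic chip carrier with a gold lid, 20 x 20 x 9 mm, about 14 g, starts flat on the tray; origin at the centre of its underside
- focus_unit: the focus unit, fixed to the bench: grey base 200 x 240 mm, steel click lever with a red knob, and a teal camera head on a rail that looks down at the dish and moves with the lever. Origin at bench height straight below the lever's pivot
- lever_pivot (a point): the lever's vertical pivot axis, 34 mm above the bench
- focus_lever (a joint): lever angle, rad: 0 at the home stop (notch 0), growing as the knob swings anticlockwise from above, towards the station; end stop 1.05. A spring pulls it home (at the knob 6 N at 0, 7 N at 0.6). Notches every 0.2: leaving one, resistance jumps some 4 N within 5 mm, then sags some 5 N as the roller passes a pin (at 0.1, 0.3, 0.5, 0.7) and clicks into the next (0.2, 0.4, third 0.6)
- lever_knob (a point): red knob of the focus lever: upright round post 16 mm in diameter, 38 to 90 mm above the bench, 120 mm from the pivot axis. This point: centre of its foot. Clear for 45 mm round it above its foot; it can turn between fingers that hold it. At home it points from the pivot 0.4 rad clockwise (from above) of the focus unit's -x axis
- solvent: white solvent bottle, 56 mm wide, 130 mm tall, red cap; origin under its centre; leave it alone
- eyepiece: black spare eyepiece standing upright, up to 44 mm wide, 60 mm tall; origin under its centre; leave it alone
- parts_bin: open blue parts bin 120 x 90 x 50 mm, empty; origin under its centre; leave it alone
- driver: small screwdriver with yellow handle, lying flat; origin under it; leave it alone
- mug: blue ceramic mug, 80 mm wide, 90 mm tall; origin under its centre; leave it alone
- jar: amber glass jar with white lid, 52 mm wide, 60 mm tall; origin under its centre; leave it alone

How it is judged:
On the way, in this order (a step that is already met when the one before it is completed fails the run):
1. the tray is tipped up and all four chips have slid into the dish (value of joint tray above 0.3 rad and x of chip1 in the frame of dish_floor between -0.063 and 0.063 m and y of chip1 in the frame of dish_floor between -0.061 and 0.061 m and z of chip1 in the frame of dish_floor between -0.008 and 0.032 m and x of chip2 in the frame of dish_floor between -0.063 and 0.063 m and y of chip2 in the frame of dish_floor between -0.061 and 0.061 m and z of chip2 in the frame of dish_floor between -0.008 and 0.032 m and x of chip3 in the frame of dish_floor between -0.063 and 0.063 m and y of chip3 in the frame of dish_floor between -0.061 and 0.061 m and z of chip3 in the frame of dish_floor between -0.008 and 0.032 m and x of chip4 in the frame of dish_floor between -0.063 and 0.063 m and y of chip4 in the frame of dish_floor between -0.061 and 0.061 m and z of chip4 in the frame of dish_floor between -0.008 and 0.032 m), for 0.2 s.
2. the tray is lowered level again with the chips in the dish (value of joint tray below 0.06 rad and x of chip1 in the frame of dish_floor between -0.063 and 0.063 m and y of chip1 in the frame of dish_floor between -0.061 and 0.061 m and z of chip1 in the frame of dish_floor between -0.008 and 0.032 m and x of chip2 in the frame of dish_floor between -0.063 and 0.063 m and y of chip2 in the frame of dish_floor between -0.061 and 0.061 m and z of chip2 in the frame of dish_floor between -0.008 and 0.032 m and x of chip3 in the frame of dish_floor between -0.063 and 0.063 m and y of chip3 in the frame of dish_floor between -0.061 and 0.061 m and z of chip3 in the frame of dish_floor between -0.008 and 0.032 m and x of chip4 in the frame of dish_floor between -0.063 and 0.063 m and y of chip4 in the frame of dish_floor between -0.061 and 0.061 m and z of chip4 in the frame of dish_floor between -0.008 and 0.032 m), for 0.2 s.
3. the lever is held by the fingers in the third notch (value of joint focus_lever between 0.52 and 0.68 rad and contact force between the fingers and focus_lever above 1 N), for 0.2 s.
At the end, for the whole second after the job is handed in: All four chips lie at rest inside the dish, the tray is level (tilt below 0.06 rad), and the fingers press on the lever (more than 1 N) holding the lever still in its third notch (0.52 to 0.68 rad) (all of step 2 and all of step 3 and velocity of joint focus_lever between -0.1 and 0.1 rad/s and linear speed of each of chip1, chip2, chip3, chip4 below 0.02 m/s); the arm keeps its last pose, push and grip.
It fails at once if the lever is pushed past the pin to the fourth notch (value of joint focus_lever above 0.7 rad).
It fails at once if the robot touches a chip (contact force between any of the fingers, the arm and chip1 above 0.3 N or contact force between any of the fingers, the arm and chip2 above 0.3 N or contact force between any of the fingers, the arm and chip3 above 0.3 N or contact force between any of the fingers, the arm and chip4 above 0.3 N).
It fails at once if another thing on the bench is moved by more than 25 mm (distance of any of solvent, eyepiece, parts_bin, driver, mug, jar from where it was at the start of the episode above 0.025 m).
It also fails if it takes over 72 s, if anything falls off the work surface, if the arm or the gripper's body presses on something with over 40 N, if the wrist force passes 120 N, or if a joint passes its speed limit or range.

## Working session

There is one attempt and no reset: what is moved stays moved. The work goes in short steps, Python scripts to look and compute and a tool call to move; the robot and the scene stay as the last step left them, time stands still between calls to the robot, and variables do not carry over. Pictures are saved under pics/ and viewed, at most 10 in all, crops included, and the job is handed in when it is done.

Besides the shell and the picture viewer there is one more tool, called after ">>>" as name([rows], argument=value, ...), one row to a line, values as JSON. apply_moves: Moves the arm, as the interface text tells. Its arguments: {"type":"object","properties":{"targets":{"type":"array"}},"required":["targets"]}

```bash
mkdir -p pics
python3 - <<'E'
from plant import *
import cv2,numpy as np
ims=[]
for c in("scene","side"):
    im=grab_frame(c);cv2.imwrite(f"pics/{c}0.png",im[:,:,::-1])
    for q in ["station","tray_handle","tray","chip1","dish_floor","focus_unit","lever_knob","focus_lever","solvent","eyepiece","parts_bin","driver","mug","jar"]:
        try:
            r=recognise(c,q);print(c,q,[(np.round(d["point"],3).tolist(),round(d["score"],2)) for d in r[:4]])
        except Exception as e: print(q,e)
    print(np.round(get_calibration(c)["pose"],3).tolist())
s=state();print(s["time"],s["tool_pos"],s["tool_rot"],s["contact_force"])
E
```

```text
scene station [([0.667, -0.051, 0.049], 0.98), ([0.586, -0.052, 0.058], 0.26)]
scene tray_handle [([0.587, -0.05, 0.062], 0.71)]
scene tray [([0.587, -0.05, 0.057], 0.8)]
scene chip1 [([0.546, -0.07, 0.07], 0.62), ([0.606, -0.032, 0.07], 0.62), ([0.602, -0.088, 0.065], 0.42)]
scene dish_floor [([0.67, -0.046, 0.046], 0.57)]
scene focus_unit [([0.716, 0.25, 0.018], 0.75)]
scene lever_knob [([0.608, 0.249, 0.037], 0.86), ([0.67, -0.044, 0.044], 0.62)]
scene focus_lever [([0.609, 0.256, 0.039], 0.63)]
scene solvent [([0.669, -0.199, 0.074], 0.67), ([0.407, 0.426, 0.022], 0.29)]
scene eyepiece [([0.453, -0.414, 0.05], 0.74)]
scene parts_bin [([0.405, 0.424, 0.026], 0.57), ([0.604, -0.032, 0.069], 0.29)]
scene driver [([0.45, -0.327, 0.012], 0.65)]
scene mug [([0.623, -0.438, 0.061], 0.58), ([0.668, -0.197, 0.074], 0.33)]
scene jar [([0.631, 0.45, 0.042], 0.75)]
[[0.09, -0.632, 0.77, 1.381], [0.996, 0.043, -0.081, -0.099], [0.018, 0.774, 0.633, 0.761], [0.0, 0.0, 0.0, 1.0]]
side station [([0.639, -0.025, 0.032], 0.87)]
side tray_handle [([0.588, -0.054, 0.06], 0.59)]
side tray [([0.586, -
[... 252 characters left out ...]
t [([0.664, 0.295, 0.014], 0.8)]
side lever_knob [([0.604, 0.266, 0.038], 0.94)]
side focus_lever [([0.603, 0.261, 0.036], 0.77)]
side solvent [([0.647, -0.178, 0.075], 0.68)]
side eyepiece [([0.445, -0.406, 0.045], 0.68)]
side parts_bin [([0.413, 0.422, 0.008], 0.86), ([0.642, -0.023, 0.03], 0.16)]
side driver [([0.437, -0.316, 0.02], 0.66)]
side mug [([0.588, -0.404, 0.048], 0.85)]
side jar [([0.612, 0.469, 0.054], 0.79)]
[[-0.999, 0.025, -0.036, 0.508], [-0.044, -0.593, 0.804, 0.853], [-0.002, 0.804, 0.594, 0.713], [0.0, 0.0, 0.0, 1.0]]
1.5 [6.24989153e-01 3.37566194e-06 2.53290517e-01] [-1.90561765e-05  7.07102436e-01  7.07111126e-01  2.42327689e-06] [-0.45588669  0.50291064  0.33786329]
```

View pics/scene0.png

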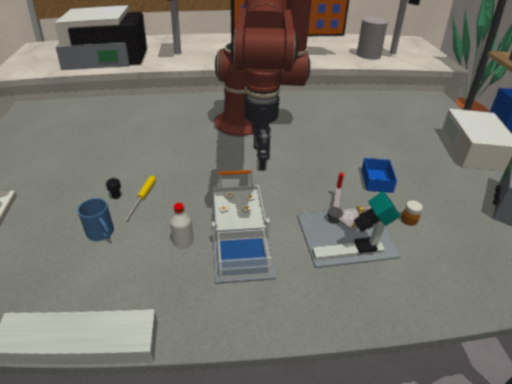

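View pics/side0.png

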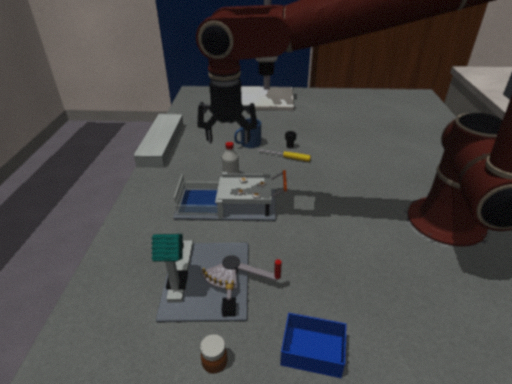

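Scene: orange handle at about (235,172), chips on the tray around (240,205), red knob at about (340,178), pivot around (335,215). Side: handle bar at (284,180), knob at (278,268), pivot at (231,263). I'll segment by colour and intersect the rays.

```bash
cat > h.py <<'E'
from plant import *
import cv2,numpy as np
def ray(c,px,cal=None):
    k=cal or get_calibration(c);P=np.array(k["pose"])
    u=cv2.undistortPoints(np.float64(px).reshape(-1,1,2),np.array(k["camera_matrix"]),np.array(k["D"]))[:,0]
    d=np.c_[u[:,0],-u[:,1],-np.ones(len(u))]@P[:3,:3].T
    return P[:3,3],d
def onz(c,px,z):
    o,d=ray(c,px);return o+d*((z-o[2])/d[:,2])[:,None]
def comps(c,im,lo,hi,n=4):
    m=cv2.inRange(cv2.cvtColor(im,cv2.COLOR_RGB2HSV),lo,hi)
    N,L,S,C=cv2.connectedComponentsWithStats(m)
    for i in sorted(range(1,N),key=lambda i:-S[i,4])[:n]:
        r=cv2.minAreaRect(np.argwhere(L==i)[:,::-1].astype(np.float32));yield S[i],np.argwhere(L==i)[:,::-1],r
E
python3 - <<'E'
from h import *
for c in("scene","side"):
    im=cv2.imread(f"pics/{c}0.png")[:,:,::-1].copy()
    for nm,lo,hi in (("orange",(6,150,120),(14,255,255)),("red",(0,190,110),(5,255,255))):
        for S,p,r in comps(c,im,lo,hi,5):
            print(c,nm,S.tolist(),np.round(cv2.boxPoints(r),1).tolist())
    x=(200,160,360,285) if c=="scene" else (160,150,300,330)
    cr=cv2.resize(im[x[1]:x[3],x[0]:x[2]],None,fx=3.3 if c=="side" else 5,fy=3.3 if c=="side" else 4.8,interpolation=2)
    cv2.imwrite(f"pics/{c}_crop.png",cr[:,:,::-1]);print(cr.shape)
E
```

```text
scene orange [219, 170, 32, 4, 77] [[218.89999389648438, 171.1999969482422], [249.89999389648438, 169.39999389648438], [250.10000610351562, 172.0], [219.0, 173.8000030517578]]
scene orange [457, 99, 7, 9, 37] [[455.5, 101.5], [458.0, 99.0], [464.5, 105.5], [462.0, 108.0]]
scene red [174, 203, 9, 9, 58] [[172.5, 206.5], [178.0, 201.0], [183.5, 206.5], [178.0, 212.0]]
scene red [340, 173, 3, 4, 8] [[339.5, 174.5], [341.0, 173.0], [342.5, 174.5], [341.0, 176.0]]
scene red [341, 179, 1, 2, 2] [[341.0, 180.0], [341.0, 180.0], [341.0, 179.0], [341.0, 179.0]]
(600, 800, 3)
side red [276, 260, 5, 4, 14] [[276.0, 263.0], [276.0, 260.0], [280.0, 260.0], [280.0, 263.0]]
side red [226, 143, 6, 3, 13] [[226.0, 143.0], [231.0, 143.0], [231.0, 145.0], [226.0, 145.0]]
(594, 462, 3)
```

View pics/scene_crop.png

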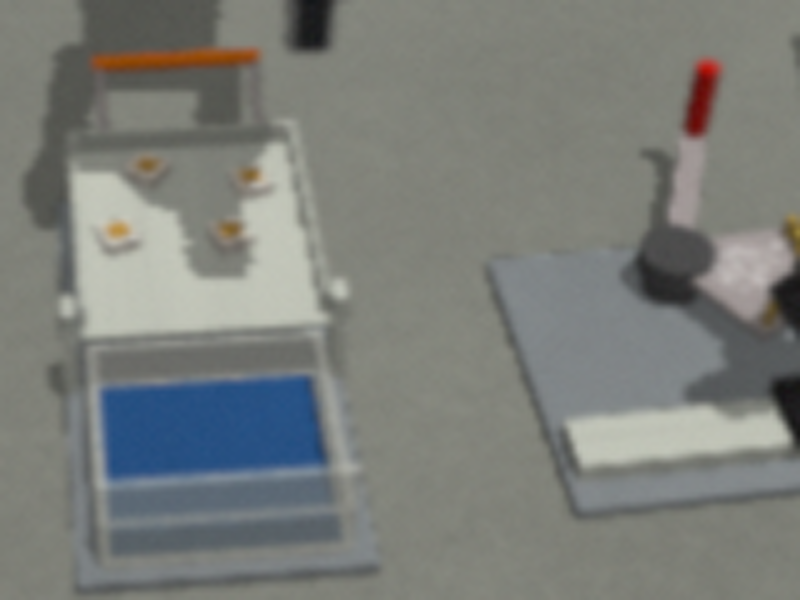

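View pics/side_crop.png

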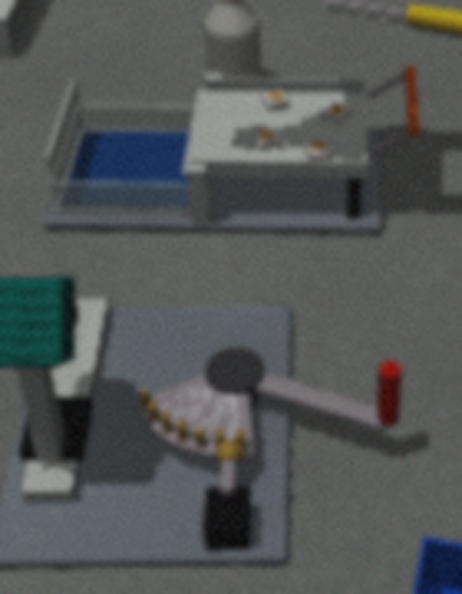

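The crops show the handle bar, the knob (top and foot), the pivot disc and the base edges clearly. Next I triangulate them and check against the known heights.

Run:
```python
from h import *
def tri(a,b):
    o1,d1=ray("scene",a);o2,d2=ray("side",b)
    A=np.c_[d1[0],-d2[0]];t=np.linalg.lstsq(A,o2-o1,rcond=None)[0]
    p,q=o1+t[0]*d1[0],o2+t[1]*d2[0];return (p+q)/2,np.linalg.norm(p-q)
sc=lambda x,y:(200+x/5-.4,160+y/4.8-.4); sd=lambda x,y:(160+x/3.3-.35,150+y/3.3-.35)
for n,a,b in (("handL(-y)",sc(93,62),sd(411,70)),("handR(+y)",sc(260,55),sd(414,133)),("knobtop",sc(708,68),sd(390,368)),("knobfoot",sc(696,133),sd(388,420)),("disc",sc(676,250),sd(236,370))):
    p,e=tri(a,b);print(n,p.round(4),round(e,4))
print("hand z.095",onz("scene",[sc(93,62),sc(260,55)],.095).round(4).tolist(),onz("side",[sd(411,70),sd(414,133)],.095).round(4).tolist())
print("knob top",onz("scene",[sc(708,68)],.09).round(4),onz("side",[sd(390,368)],.09).round(4))
print("knob foot",onz("scene",[sc(696,133)],.038).round(4),onz("side",[sd(388,420)],.038).round(4))
print("base front",onz("scene",[sc(80,588),sc(378,570)],.0).round(4).tolist())
print("fu base scene UL,LL",onz("scene",[sc(488,260),sc(582,515)],.01).round(4).tolist())
print("fu base side UR,LR",onz("side",[sd(290,308),sd(287,563)],.01).round(4).tolist())
print("station side near R, L",onz("side",[sd(381,231),sd(46,226)],.0).round(4).tolist())
```

```text
handL(-y) [ 0.473  -0.0984  0.0962] 0.0009
handR(+y) [ 4.716e-01 -2.000e-04  9.580e-02] 0.0011
knobtop [0.4919 0.2667 0.0893] 0.0028
knobfoot [0.4919 0.2679 0.0375] 0.003
disc [0.6037 0.2256 0.0393] 0.0013
hand z.095 [[0.472, -0.0981, 0.095], [0.4713, 0.0001, 0.095]] [[0.4727, -0.101, 0.095], [0.4713, -0.0021, 0.095]]
knob top [[0.4948 0.2667 0.09  ]] [[0.491  0.2659 0.09  ]]
knob foot [[0.4944 0.2681 0.038 ]] [[0.491  0.2667 0.038 ]]
base front [[0.7942, -0.1167, 0.0], [0.7937, 0.0306, 0.0]]
fu base scene UL,LL [[0.5737, 0.1257, 0.01], [0.7742, 0.137, 0.01]]
fu base side UR,LR [[0.5705, 0.1279, 0.01], [0.5563, 0.3668, 0.01]]
station side near R, L [[0.497, 0.0166, 0.0], [0.7968, 0.0223, 0.0]]
```

>>> apply_moves([
  {"translation": [-0.06, -0.19, 0], "twist": -0.1, "hand": 0.5},
  {"translation": [-0.06, -0.19, 0], "twist": 0, "hand": 0.5},
  {"translation": [-0.06, -0.19, 0], "twist": 0, "hand": 0.5},
  {"translation": [-0.06, -0.19, 0.1], "twist": 0, "hand": 0.5},
  {"translation": [-0.06, -0.19, 0.1], "twist": 0, "hand": 0.5},
  {"translation": [-0.06, -0.19, 0.2], "twist": 0, "hand": 0.5},
  {"translation": [-0.07, -0.19, 0.2], "twist": 0, "hand": 0.5},
  {"translation": [-0.065, -0.2, 0.2], "twist": 0, "hand": 0.5},
])

```text
time: 2.3
tool_pos: [0.4718, -0.0511, 0.1728]
tool_rot: [0.0, 0.704, 0.711, 0.0]
contact_force: [-0.2, 0.3, -0.4]
gripper_width: 0.497
grasp_force: 0.0
```

Run:
```python
from h import *
s=state();print(s["time"],s["tool_pos"],s["tool_rot"],s["contact_force"],s["gripper_width"])
im=grab_frame("wrist");cv2.imwrite("pics/w1.png",im[:,:,::-1])
for S,p,r in comps("wrist",im,(5,150,100),(15,255,255),2):
    b=cv2.boxPoints(r);print(S.tolist(),b.round(0).tolist(),onz("wrist",b,.1).round(4).tolist())
```

```text
2.3 [ 0.47178612 -0.05108397  0.17281546] [3.30770235e-04 7.03504083e-01 7.10691123e-01 1.56527030e-04] [-0.16744151  0.28126224 -0.37306441] 0.4969978590977168
[253, 143, 14, 125, 1555] [[253.0, 143.0], [266.0, 143.0], [266.0, 267.0], [253.0, 267.0]] [[0.4621, 0.0005, 0.1], [0.4707, 0.0006, 0.1], [0.4725, -0.0948, 0.1], [0.4625, -0.095, 0.1]]
```

View pics/w1.png

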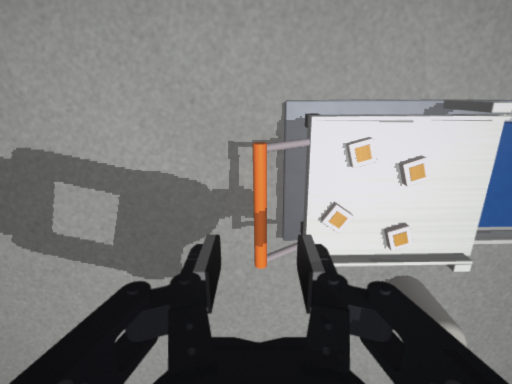

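The wrist view shows the bar midway between the fingers (column 260), running straight up and down. It is aligned, so I go down and close.

>>> apply_moves([
  {"translation": [0.02, -0.02, 0.2], "twist": 0, "hand": 0.5},
  {"translation": [0, 0, 0.2], "twist": 0, "hand": 0.5},
  {"translation": [0, 0, 0.2], "twist": 0, "hand": 0.5},
  {"translation": [0, 0, 0.12], "twist": 0, "hand": 0.5},
  {"translation": [0, 0, 0], "twist": 0, "hand": 0.5},
  {"translation": [0, 0, 0], "twist": 0, "hand": 0.0},
  {"translation": [0, 0, 0], "twist": 0, "hand": 0.0},
  {"translation": [0, 0, 0], "twist": 0, "hand": 0.0},
])

```text
time: 3.15
tool_pos: [0.4727, -0.0491, 0.1032]
tool_rot: [0.003, 0.704, 0.711, 0.002]
contact_force: [5.1, -0.0, -2.4]
gripper_width: 0.089
grasp_force: 58.4
```

>>> apply_moves([
  {"translation": [0, 0, 0], "twist": 0, "hand": 0.0},
  {"translation": [0, 0, 0], "twist": 0, "hand": 0.0},
  {"translation": [0, 0, 0], "twist": 0, "hand": 0.0},
])

```text
time: 3.45
tool_pos: [0.4727, -0.0491, 0.1031]
tool_rot: [0.003, 0.704, 0.711, 0.002]
contact_force: [5.5, 0.9, -2.4]
gripper_width: 0.091
grasp_force: 58.4
```

Gripped. Now I lift along the arc about the hinge, at (0.658, 60 mm).

>>> apply_moves([
  {"translation": [0, 0.022, -0.092], "twist": 0, "hand": 0.0},
  {"translation": [0, 0.022, -0.091], "twist": 0, "hand": 0.0},
  {"translation": [0, 0.031, -0.089], "twist": 0, "hand": 0.0},
  {"translation": [0, 0.031, -0.089], "twist": 0, "hand": 0.0},
  {"translation": [0, 0.04, -0.085], "twist": 0, "hand": 0.0},
  {"translation": [0, 0.04, -0.085], "twist": 0, "hand": 0.0},
  {"translation": [0, 0.048, -0.081], "twist": 0, "hand": 0.0},
  {"translation": [0, 0.048, -0.081], "twist": 0, "hand": 0.0},
])

```text
time: 4.25
tool_pos: [0.4989, -0.0485, 0.1708]
tool_rot: [0.0, 0.704, 0.711, 0.0]
contact_force: [4.8, -0.4, -5.6]
gripper_width: 0.09
grasp_force: 58.4
```

>>> apply_moves([
  {"translation": [0, 0.056, -0.076], "twist": 0, "hand": 0.0},
  {"translation": [0, 0.056, -0.075], "twist": 0, "hand": 0.0},
  {"translation": [0, 0, 0], "twist": 0, "hand": 0.0},
  {"translation": [0, 0.064, -0.07], "twist": 0, "hand": 0.0},
  {"translation": [0, 0.063, -0.069], "twist": 0, "hand": 0.0},
  {"translation": [0, 0, 0], "twist": 0, "hand": 0.0},
  {"translation": [0, 0.07, -0.064], "twist": 0, "hand": 0.0},
  {"translation": [0, 0.07, -0.063], "twist": 0, "hand": 0.0},
])

```text
time: 5.05
tool_pos: [0.5346, -0.0479, 0.213]
tool_rot: [-0.003, 0.704, 0.711, -0.002]
contact_force: [-8.4, 2.6, 5.6]
gripper_width: 0.092
grasp_force: 58.8
```

Run:
```python
from h import *
im=grab_frame("side");cv2.imwrite("pics/s2.png",cv2.resize(im[100:260,140:340],None,fx=3,fy=3)[:,:,::-1])
```

```text
(no output)
```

View pics/s2.png

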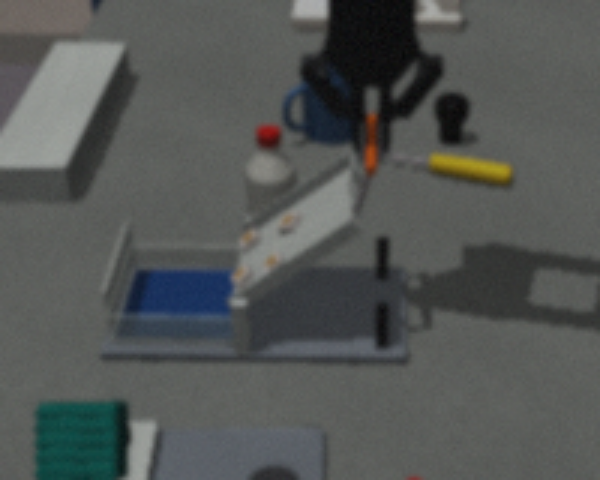

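The tray is at about 0.67 rad and the chips are sliding towards the dish edge (crop (240,260)). I continue slowly.

>>> apply_moves([
  {"translation": [0, -0.02, 0], "twist": 0, "hand": 0.0},
  {"translation": [0, 0, 0], "twist": 0, "hand": 0.0},
  {"translation": [0, 0.065, -0.055], "twist": 0, "hand": 0.0},
  {"translation": [0, 0.07, -0.054], "twist": 0, "hand": 0.0},
  {"translation": [0, 0, 0], "twist": 0, "hand": 0.0},
  {"translation": [0, 0.078, -0.049], "twist": 0, "hand": 0.0},
  {"translation": [0, 0.078, -0.049], "twist": 0, "hand": 0.0},
  {"translation": [0, 0, 0], "twist": 0, "hand": 0.0},
])

```text
time: 5.9
tool_pos: [0.5639, -0.0473, 0.2347]
tool_rot: [-0.0, 0.703, 0.711, 0.001]
contact_force: [-7.0, 4.6, 8.2]
gripper_width: 0.086
grasp_force: 59.8
```

>>> apply_moves([
  {"translation": [0, 0.08, -0.04], "twist": 0, "hand": 0.0},
  {"translation": [0, 0.08, -0.039], "twist": 0, "hand": 0.0},
  {"translation": [0, 0, 0], "twist": 0, "hand": 0.0},
  {"translation": [0, 0, 0], "twist": 0, "hand": 0.0},
  {"translation": [0, 0, 0], "twist": 0, "hand": 0.0},
  {"translation": [0, 0, 0], "twist": 0, "hand": 0.0},
  {"translation": [0, 0, 0], "twist": 0, "hand": 0.0},
  {"translation": [0, 0, 0], "twist": 0, "hand": 0.0},
])

```text
time: 6.7
tool_pos: [0.5796, -0.047, 0.2432]
tool_rot: [-0.0, 0.703, 0.711, 0.001]
contact_force: [-6.6, 4.6, 10.1]
gripper_width: 0.09
grasp_force: 60.0
```

Run:
```python
from h import *
a=grab_frame("side");b=grab_frame("scene")
a=cv2.resize(a[100:260,140:300],(480,480));b=cv2.resize(b[170:290,200:280],(320,480))
cv2.imwrite("pics/s3.png",np.hstack([a,b])[:,:,::-1])
for c in("scene","side"): print([(np.round(d["point"],3).tolist(),round(d["score"],2)) for d in recognise(c,"chip1")])
```

```text
[([0.708, -0.061, 0.023], 0.6), ([0.723, -0.079, 0.02], 0.53), ([0.73, -0.022, 0.02], 0.46), ([0.692, -0.009, 0.018], 0.39)]
[]
```

View pics/s3.png

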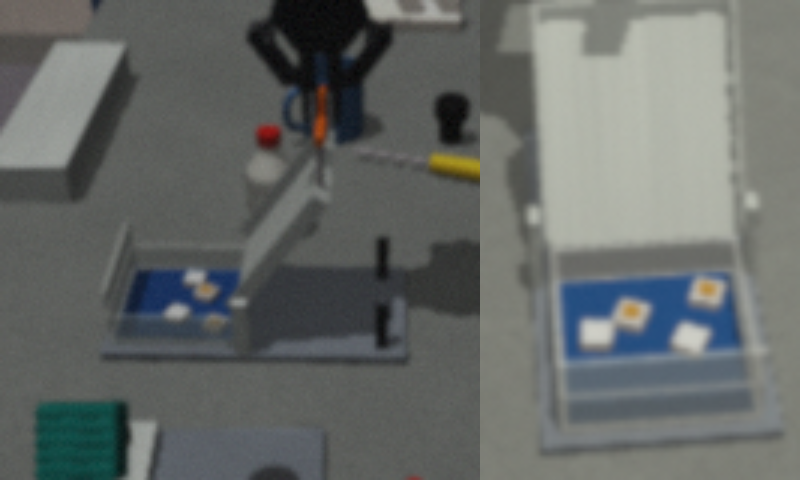

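All four chips are in the dish (right half: about (597,333), (632,312), (692,338), (708,290)). I lower the tray by reversing the arc.

>>> apply_moves([
  {"translation": [0, -0.08, 0.039], "twist": 0, "hand": 0.0},
  {"translation": [0, -0.08, 0.04], "twist": 0, "hand": 0.0},
  {"translation": [0, -0.078, 0.049], "twist": 0, "hand": 0.0},
  {"translation": [0, -0.078, 0.049], "twist": 0, "hand": 0.0},
  {"translation": [0, -0.07, 0.054], "twist": 0, "hand": 0.0},
  {"translation": [0, -0.07, 0.055], "twist": 0, "hand": 0.0},
  {"translation": [0, -0.07, 0.063], "twist": 0, "hand": 0.0},
  {"translation": [0, -0.07, 0.064], "twist": 0, "hand": 0.0},
])

```text
time: 7.7
tool_pos: [0.5207, -0.0482, 0.2]
tool_rot: [0.001, 0.704, 0.711, 0.001]
contact_force: [1.5, 2.6, -0.7]
gripper_width: 0.089
grasp_force: 60.4
```

>>> apply_moves([
  {"translation": [0, -0.063, 0.069], "twist": 0, "hand": 0.0},
  {"translation": [0, -0.059, 0.07], "twist": 0, "hand": 0.0},
  {"translation": [0, -0.056, 0.075], "twist": 0, "hand": 0.0},
  {"translation": [0, -0.056, 0.076], "twist": 0, "hand": 0.0},
  {"translation": [0, -0.048, 0.081], "twist": 0, "hand": 0.0},
  {"translation": [0, -0.048, 0.081], "twist": 0, "hand": 0.0},
  {"translation": [0, -0.04, 0.085], "twist": 0, "hand": 0.0},
  {"translation": [0, -0.04, 0.085], "twist": 0, "hand": 0.0},
])

```text
time: 8.5
tool_pos: [0.4807, -0.049, 0.1373]
tool_rot: [0.002, 0.704, 0.71, 0.002]
contact_force: [10.3, 3.0, -3.5]
gripper_width: 0.09
grasp_force: 58.4
```

>>> apply_moves([
  {"translation": [0, -0.031, 0.089], "twist": 0, "hand": 0.0},
  {"translation": [0, -0.031, 0.089], "twist": 0, "hand": 0.0},
  {"translation": [0, -0.02, 0.085], "twist": 0, "hand": 0.0},
  {"translation": [0, -0.01, 0.06], "twist": 0, "hand": 0.0},
  {"translation": [0, -0.0, 0.02], "twist": 0, "hand": 0.0},
  {"translation": [0, 0, 0], "twist": 0, "hand": 0.0},
  {"translation": [0, 0, 0], "twist": 0, "hand": 0.0},
])

```text
time: 9.2
tool_pos: [0.4727, -0.0494, 0.1075]
tool_rot: [0.003, 0.704, 0.711, 0.002]
contact_force: [0.4, 5.3, 17.5]
gripper_width: 0.087
grasp_force: 61.6
```

>>> apply_moves([
  {"translation": [0, 0, 0], "twist": 0, "hand": 0.45},
  {"translation": [0, 0, 0], "twist": 0, "hand": 0.45},
  {"translation": [0, 0, 0], "twist": 0, "hand": 0.45},
  {"translation": [0, 0, 0], "twist": 0, "hand": 0.45},
  {"translation": [0, 0, -0.2], "twist": 0, "hand": 0.45},
  {"translation": [0, 0, -0.3], "twist": 0, "hand": 0.45},
  {"translation": [0, 0, -0.3], "twist": 0, "hand": 0.45},
  {"translation": [0, 0, 0], "twist": 0, "hand": 0.45},
])

```text
time: 10.0
tool_pos: [0.4722, -0.0496, 0.1876]
tool_rot: [0.004, 0.704, 0.711, 0.002]
contact_force: [0.1, -1.0, 1.2]
gripper_width: 0.45
grasp_force: 0.0
```

Run:
```python
from h import *
a=grab_frame("side");b=grab_frame("scene")
for S,p,r in comps("scene",b,(6,150,120),(14,255,255),1): print(S.tolist())
a=cv2.resize(a[100:300,140:300],(384,480));b=cv2.resize(b[150:290,200:280],(274,480))
cv2.imwrite("pics/s4.png",np.hstack([a,b])[:,:,::-1])
print(state()["contact_force"])
```

```text
[218, 171, 22, 3, 49]
[-1.35858759  0.06339893 -1.64221542]
```

View pics/s4.png

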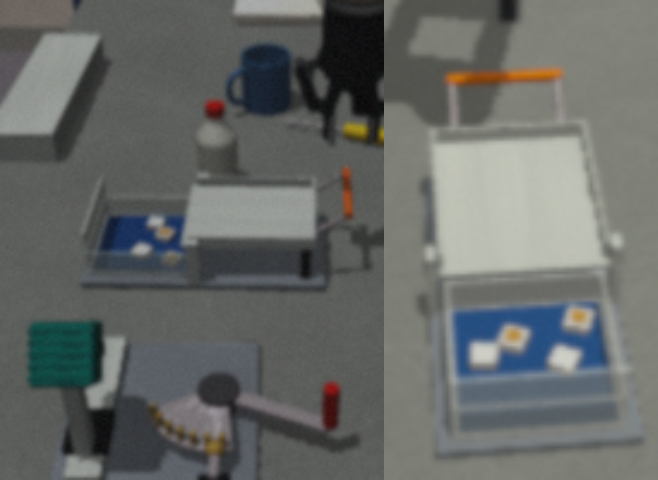

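The tray is level, with the chips resting in the dish. Moving above the knob and turning the gripper 90°.

>>> apply_moves([
  {"translation": [0.395, 0.03, 0], "twist": 0, "hand": 0.5},
  {"translation": [0.395, 0.03, 0], "twist": 0, "hand": 0.5},
  {"translation": [0.395, 0.03, 0], "twist": 0, "hand": 0.5},
  {"translation": [0.395, 0.03, 0], "twist": 0, "hand": 0.5},
  {"translation": [0.395, 0.03, 0], "twist": 0, "hand": 0.5},
  {"translation": [0.395, 0.03, 0], "twist": 0, "hand": 0.5},
  {"translation": [0.395, 0.03, 0], "twist": 0, "hand": 0.5},
  {"translation": [0.395, 0.03, 0], "twist": 0, "hand": 0.5},
])

```text
time: 10.9
tool_pos: [0.4893, 0.2685, 0.1805]
tool_rot: [-0.001, 0.704, 0.711, -0.002]
contact_force: [0.5, 0.1, 1.4]
gripper_width: 0.501
grasp_force: 0.0
```

>>> apply_moves([
  {"translation": [0, 0, 0], "twist": 0.99, "hand": 0.5},
  {"translation": [0, 0, 0], "twist": 0.99, "hand": 0.5},
  {"translation": [0, 0, 0], "twist": 0.99, "hand": 0.5},
  {"translation": [0, 0, 0], "twist": 0.99, "hand": 0.5},
  {"translation": [0, 0, 0], "twist": 0.99, "hand": 0.5},
  {"translation": [0, 0, 0], "twist": 0.99, "hand": 0.5},
  {"translation": [0, 0, 0], "twist": 0.99, "hand": 0.5},
  {"translation": [0, 0, 0], "twist": 0.99, "hand": 0.5},
])

```text
time: 11.7
tool_pos: [0.4894, 0.2668, 0.1804]
tool_rot: [0.0, 0.924, 0.382, -0.002]
contact_force: [0.9, -0.5, 0.3]
gripper_width: 0.499
grasp_force: 0.0
```

>>> apply_moves([
  {"translation": [0, 0, 0], "twist": 0.99, "hand": 0.5},
  {"translation": [0, 0, 0], "twist": 0.99, "hand": 0.5},
  {"translation": [0, 0, 0], "twist": 0.99, "hand": 0.5},
  {"translation": [0, 0, 0], "twist": 0.99, "hand": 0.5},
  {"translation": [0, 0, 0], "twist": 0.99, "hand": 0.5},
  {"translation": [0, 0, 0], "twist": 0.99, "hand": 0.5},
  {"translation": [0, 0, 0], "twist": 0.99, "hand": 0.5},
  {"translation": [0, 0, 0], "twist": 0.99, "hand": 0.5},
])

```text
time: 12.5
tool_pos: [0.4894, 0.2668, 0.1804]
tool_rot: [0.001, 1.0, -0.004, -0.002]
contact_force: [-0.5, 1.2, -0.1]
gripper_width: 0.5
grasp_force: 0.0
```

Run:
```python
from h import *
s=state();print(s["time"],s["tool_pos"],s["tool_rot"],s["contact_force"],s["gripper_width"],s["joint_pos"])
im=grab_frame("wrist");cv2.imwrite("pics/w5.png",im[:,:,::-1])
for lo,hi in (((0,150,80),(5,255,255)),((174,150,80),(180,255,255))):
  for S,p,r in comps("wrist",im,lo,hi,2):
    print(S.tolist(),onz("wrist",[p.mean(0)],.09).round(4).tolist())
```

```text
12.5 [0.48940193 0.26676851 0.18040447] [ 8.87318408e-04  9.99990797e-01 -3.68308454e-03 -2.01322045e-03] [-0.49335864  1.21959482 -0.07489077] 0.49996351102877234 [ 3.65642659e-01 -4.91548622e-02  1.83906569e+00 -2.06218010e-04
  1.35607739e+00  1.94384957e+00]
[250, 180, 18, 29, 342] [[0.4937, 0.2675, 0.09]]
```

View pics/w5.png

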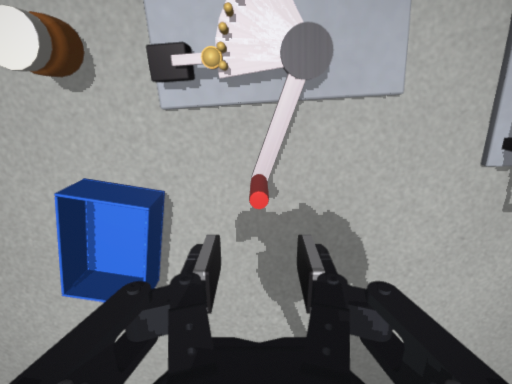

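The wrist view shows the knob at column 259, centred between the fingers; the lever points from the disc (306,50) to the knob. Descending and closing.

>>> apply_moves([
  {"translation": [0.03, 0, 0.25], "twist": 0, "hand": 0.5},
  {"translation": [0, 0, 0.25], "twist": 0, "hand": 0.5},
  {"translation": [0, 0, 0.25], "twist": 0, "hand": 0.5},
  {"translation": [0, 0, 0.2], "twist": 0, "hand": 0.5},
  {"translation": [0, 0, 0.14], "twist": 0, "hand": 0.5},
  {"translation": [0, 0, 0], "twist": 0, "hand": 0.5},
  {"translation": [0, 0, 0], "twist": 0, "hand": 0.0},
  {"translation": [0, 0, 0], "twist": 0, "hand": 0.0},
])

```text
time: 13.35
tool_pos: [0.4944, 0.2668, 0.0752]
tool_rot: [0.001, 1.0, -0.001, 0.001]
contact_force: [-1.6, -12.4, 3.8]
gripper_width: 0.177
grasp_force: 47.6
```

>>> apply_moves([
  {"translation": [0, 0, 0], "twist": 0, "hand": 0.0},
  {"translation": [0, 0, 0], "twist": 0, "hand": 0.0},
  {"translation": [0, 0, 0], "twist": 0, "hand": 0.0},
])

```text
time: 13.65
tool_pos: [0.4944, 0.2667, 0.0753]
tool_rot: [0.001, 1.0, -0.001, 0.001]
contact_force: [-0.4, -5.8, 1.6]
gripper_width: 0.17
grasp_force: 58.4
```

Knob held. Swinging the lever along its arc, one notch per call.

>>> apply_moves([
  {"translation": [-0.017, 0.058, 0], "twist": 0, "hand": 0.0},
  {"translation": [-0.017, 0.058, 0], "twist": 0, "hand": 0.0},
  {"translation": [-0.012, 0.059, 0], "twist": 0, "hand": 0.0},
  {"translation": [-0.012, 0.059, 0], "twist": 0, "hand": 0.0},
  {"translation": [0, 0, 0], "twist": 0, "hand": 0.0},
  {"translation": [0, 0, 0], "twist": 0, "hand": 0.0},
])

```text
time: 14.25
tool_pos: [0.4874, 0.2452, 0.0753]
tool_rot: [-0.002, 1.0, -0.002, -0.0]
contact_force: [-4.3, 2.8, 4.3]
gripper_width: 0.174
grasp_force: 59.8
```

>>> apply_moves([
  {"translation": [-0.006, 0.06, 0], "twist": 0, "hand": 0.0},
  {"translation": [-0.006, 0.06, 0], "twist": 0, "hand": 0.0},
  {"translation": [0, 0.06, 0], "twist": 0, "hand": 0.0},
  {"translation": [0, 0.06, 0], "twist": 0, "hand": 0.0},
  {"translation": [0, 0, 0], "twist": 0, "hand": 0.0},
  {"translation": [0, 0, 0], "twist": 0, "hand": 0.0},
])

```text
time: 14.85
tool_pos: [0.4857, 0.221, 0.0752]
tool_rot: [-0.001, 1.0, -0.002, -0.001]
contact_force: [-6.7, 2.1, 4.8]
gripper_width: 0.173
grasp_force: 60.2
```

>>> apply_moves([
  {"translation": [0.006, 0.059, 0], "twist": 0, "hand": 0.0},
  {"translation": [0.007, 0.059, 0], "twist": 0, "hand": 0.0},
  {"translation": [0.012, 0.059, 0], "twist": 0, "hand": 0.0},
  {"translation": [0.012, 0.059, 0], "twist": 0, "hand": 0.0},
  {"translation": [0, 0, 0], "twist": 0, "hand": 0.0},
  {"translation": [0, 0, 0], "twist": 0, "hand": 0.0},
  {"translation": [0, 0, 0], "twist": 0, "hand": 0.0},
])

```text
time: 15.55
tool_pos: [0.489, 0.1984, 0.0751]
tool_rot: [-0.002, 1.0, -0.001, -0.001]
contact_force: [-7.6, 6.5, 5.3]
gripper_width: 0.169
grasp_force: 60.4
```

Run:
```python
from h import *
s=state();print(s["time"],s["tool_pos"],s["contact_force"])
a=grab_frame("side");b=grab_frame("scene")
for S,p,r in comps("side",a,(0,150,60),(6,255,255),4): print("side",S.tolist(),p.mean(0))
print("sc",onz("scene",[[0,0]],0).shape)
a=cv2.resize(a[150:330,160:320],None,fx=2.6,fy=2.6);b=cv2.resize(b[165:290,200:370],(340,468))
a=cv2.resize(a,(440,468));cv2.imwrite("pics/s6.png",np.hstack([a,b])[:,:,::-1])
```

```text
15.55 [0.4889696  0.1983937  0.07511002] [-7.59085501  6.4729684   5.31273284]
side [341, 0, 171, 117, 4242] [422.35690712  52.22017916]
side [264, 102, 92, 52, 963] [304.51713396 129.33541018]
side [409, 199, 16, 20, 147] [415.46938776 209.6462585 ]
side [489, 148, 23, 16, 146] [500.35616438 155.62328767]
sc (1, 3)
```

View pics/s6.png

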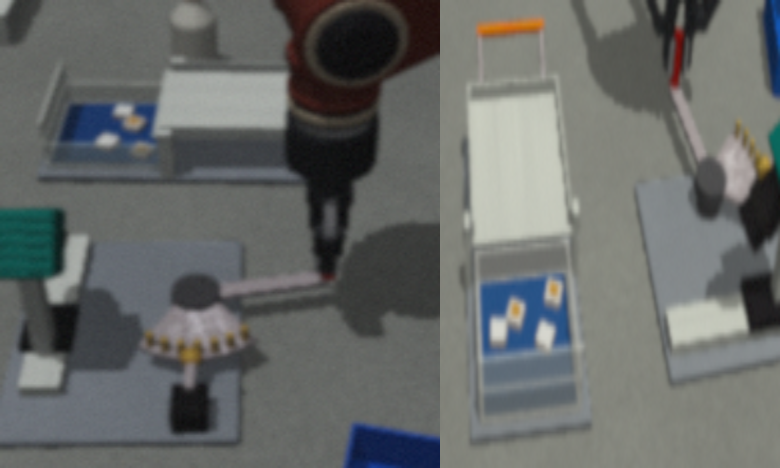

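The lever is at about 0.58 rad, with the notch roller between pins on the sector (side view, (192,350)). I nudge 1.5 mm to the notch centre and let it settle.

>>> apply_moves([
  {"translation": [0.003, 0.015, 0], "twist": 0, "hand": 0.0},
  {"translation": [0, 0, 0], "twist": 0, "hand": 0.0},
  {"translation": [0, 0, 0], "twist": 0, "hand": 0.0},
  {"translation": [0, 0, 0], "twist": 0, "hand": 0.0},
  {"translation": [0, 0, 0], "twist": 0, "hand": 0.0},
])

```text
time: 16.15
tool_pos: [0.4893, 0.1971, 0.0751]
tool_rot: [-0.002, 1.0, -0.001, -0.001]
contact_force: [-6.2, 7.0, 3.7]
gripper_width: 0.17
grasp_force: 60.3
```

Run:
```python
from h import *
s=state();print(s["tool_pos"],s["contact_force"],s["grasp_force"],abs(s["joint_vel"]).max() if hasattr(s["joint_vel"],"max") else s["joint_vel"])
y=s["tool_pos"][1];th=.345+np.arcsin((.2261-y)/.12);print(th)
if .56<th<.64: print(job_done())
```

```text
[0.48928806 0.19713105 0.07513191] [-6.20432525  7.03564449  3.69538425] 60.30441641807556 0.006573504501535866
0.5888164313608217
the job is handed in; nothing more can be done
None
```

I handed the job in at about 16 s on the robot's clock: all four chips are in the dish, the tray is level, and the gripper is holding the lever in its third notch at about 0.59 rad (worked out from the tool position); the hand-in returned no verdict.

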